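Turn the block for its end hole in the dowel jig

TASK

The pale wooden block on the dowel-drilling jig has had its long side drilled and is drawn back from the dark stop bar. Turn it a quarter turn so that its blue-banded end now sits square and right up against the bar, in line with the brass bush (on the red centre line), lying flat on the plate the same side up, and let go of it. Leave the dark brown block where it lies.

Things in the scene. Friction and masses are not known exactly. Their poses are not given: they have to be found in the camera images.
- workpiece: pale wooden block, 35 (x) x 70 (y) x 20 (z) mm, loose, 55 to 115 g, lying flat on the jig's plate. Origin: centre of its underside; z up, y along its length; the +y end carries a blue band 12 mm wide all round. A small dark drilled hole is in the middle of its +x long side. At the start the drilled side roughly faces the stop bar, with more than 50 mm of free plate between.
- blue_end (a point): lower edge of the blue-banded end face of the pale block, middle of its width, at the height of the underside: 35 mm along the block's +y from its origin
- bush_mouth (a point): fixed jig: where the blue end belongs, on the plate's top (12 mm above the bench) at the foot of the bar's near face, below the brass bush, on the red line. Axes: x into the bar, away from the robot; y left along the bar; z up. Grey plate 170 (x) x 160 (y) mm, from 145 mm before this point to 25 mm behind; dark steel bar 14 mm thick, 156 long, 30 above the plate
- dark_block: dark red-brown wooden block, 22 (x) x 60 (y) x 22 (z) mm, lying loose on the bench to the left of the jig; not part of the job. Origin: centre of its underside
Things that resemble listed ones, but are neither listed nor needed, are in the scene too. Leave any turquoise look-alike of the workpiece alone.

How it is judged:
At the end, for the whole second after the job is handed in: The pale block lies flat and at rest on the jig's plate, same side up, its blue end within 10 mm of the stop bar's near face, the middle of that end within 15 mm of the red centre line, its length square to the bar within 10 degrees, and the dark block is no more than 20 mm from where it started (x of blue_end in the frame of bush_mouth between -0.01 and 0.006 m and y of blue_end in the frame of bush_mouth between -0.015 and 0.015 m and z of blue_end in the frame of bush_mouth below 0.006 m and x of workpiece in the frame of bush_mouth below -0.02 m and angle between the y axis of workpiece and the x axis of bush_mouth, either way round below 0.18 rad and angle between workpiece's own z axis and vertical below 0.12 rad and linear speed of workpiece below 0.02 m/s); the robot touches nothing.
It fails at once if the dark brown block is moved by more than 20 mm (distance of dark_block from where it was at the start of the episode above 0.02 m).
It also fails if it takes over 35 s, if anything falls off the work surface, if the arm or the gripper's body presses on something with over 40 N, if the wrist force passes 120 N, or if a joint passes its speed limit or range.

ROBOT

A 6-joint arm with a two-finger parallel gripper is mounted at the origin on a cart in front of the work surface, level with it; the furniture and walls round the work are solid. World frame = base frame: x ahead of the robot, y to its left, z up, the work surface at z = 0. Lengths are in m, angles in rad, forces in N, time in s.
With the tool pointing down it reaches from about 0.375 to 0.925 m from the base axis. Payload 5.7 kg.
Tool frame: the origin (TCP) lies on the centre line of the jaws, within the pads' length; the fingertips stand 25 mm ahead of it and the grasp point (between the pads) lies 6 mm ahead of it; z points along the fingers, y is the line along which they close (so a half turn about z gives the same grasp; the last joint's range is limited). The gripper opens to 85 mm and grips with 20 to 120 N. Pads are 22 mm wide; open, the fingers measure 114 mm over their backs; the gripper's body (76 mm by 85 mm) begins 54 mm behind the grasp point. The pads swing forward as they close: fully open they stand 13 mm farther back than shut.
Start: joints at [-1.332, 0.359, 1.51, -0, 1.272, -0.115], TCP at [0.208, -0.563, 0.256] pointing down, gripper open.
Joint ranges: [-2.97, 2.97], [-1.01, 2.36], [0.21, 2.38], [-0.96, 4.11], [0.2, 2.71], [-2.98, 2.98]. Speed limits (rad/s): [2.39, 2.39, 3.14, 3.14, 3.14, 3.14].

INTERFACE

Orientations are given as a unit quaternion [w, x, y, z].
In Python, from cell import monitor, optics, job gives the robot as it stands.
- The arm moves only by the tool servo_tool, never from a script. Its argument "plan" is a list of rows, each a list of 6 numbers: the shift along the tool's x, y, z in mm, then the turn, a rotation vector about the tool's x, y, z in degrees. In form: [[tx, ty, tz, ax, ay, az], ...]. A call has 1 to 5 rows; each row is the pose to reach, as a shift and turn from the pose commanded when the call began, along the tool's axes at that moment; what a row does not reach only later rows make up. A row lasts 1/8 s, in which the tool goes at most 62.5 mm and 10.7 degrees, less where a joint would pass 70% of its speed; a pose out of reach is approached as far as the arm can. A call with a gripper value outside its range is refused whole. "gripper" is the finger opening in mm, from 0 to 85.4, set as the call begins (left out, the last holds). The fingers move at their own pace and stop on an object; "squeeze" is the grip in N (left out, the last holds). Time passes only in rows, so rows that repeat a pose let the fingers close. It gives the time, the measured TCP pose, the force, the opening and the grip force at its end, in the units of the state.
- monitor.observe(): the state, without advancing time (a new reading comes with each control period).
- optics.camera(name): name is "scene" or "top" or "wrist"; returns a dict with "color" (384x512x3 uint8, red, green, blue), "z_map" (384x512 float32, m along the optical axis (not along the pixel's ray), 0 where there is no reading), "fx", "fy", "cx", "cy" (pixels), "k1" (the pictures are not rectified: a ray, as slopes to the right and down, at radius r is drawn at 1 + k1 r^2 times it, then the intrinsics apply), "R" (3x3) and "t" (3): a world point X has camera coordinates R X + t. Camera axes: x right, y down, z forward; pixel columns grow to the right and rows downward; lengths in m; the calibration is good to about 2 mm. A picture is of the moment at which its call begins.
- job.finish_job(): hands the job in; it is judged then, once.
The state is a dict: "t": time; "joint_pos": joint angles; "joint_velocities": joint speeds; "joint_efforts": joint torques, N m; "tcp_pos": TCP position; "tcp_rot": TCP orientation; "wrist_force": force on the tool from outside, world axes, zero at the start; "wrist_torque": the same for the moment, N m; "gripper_width": opening from 0.0 (shut) to 1.0 (fully open); "gripper_force": force on a finger pad.
Only numpy, scipy, OpenCV 4.12 (cv2) and the standard library are available. Lean on these libraries where they do the work, as an engineer would, in place of code of your own. Each camera call takes 0.05 s, during which the arm holds its last target. There are 200 camera calls.

## Working session

There is one attempt and no reset: what is moved stays moved. The work goes in short steps, Python scripts to look and compute and a tool call to move; the robot and the scene stay as the last step left them, time stands still between calls to the robot, and variables do not carry over. Pictures are saved under pics/ and viewed, at most 10 in all, crops included, and the job is handed in when it is done.

Besides the shell and the picture viewer there is one more tool, called after "Emit:" by a JSON object that holds its "api" and its "payload", one argument or row to a line. servo_tool: Moves the arm, as the interface text tells. Its arguments: {"type":"object","properties":{"plan":{"type":"array","items":{"type":"array","items":{"type":"number"}}},"gripper":{"type":"number"},"squeeze":{"type":"number"}},"required":["plan"]}

```bash
mkdir -p pics; cat > h.py <<'E'
import numpy as np, cv2
from cell import monitor, optics, job
def ray(c,uv):
    uv=np.atleast_2d(np.float32(uv)); K=np.array([[c['fx'],0,c['cx']],[0,c['fy'],c['cy']],[0,0,1.]])
    p=(uv-[c['cx'],c['cy']])/[c['fx'],c['fy']]
    q=p.copy()
    for _ in range(20): q=p/(1+c['k1']*(q**2).sum(1,keepdims=True))
    R=np.array(c['R']);t=np.array(c['t'])
    return -R.T@t, np.c_[q,np.ones(len(q))]@R
def onplane(c,uv,z):
    o,d=ray(c,uv); return o+d*((z-o[2])/d[:,2])[:,None]
def proj(c,X):
    X=np.atleast_2d(X)@np.array(c['R']).T+c['t']; p=X[:,:2]/X[:,2:]
    p=p*(1+c['k1']*(p**2).sum(1,keepdims=True)); return p*[c['fx'],c['fy']]+[c['cx'],c['cy']]
def save(c,n): cv2.imwrite('pics/'+n,cv2.cvtColor(c['color'],cv2.COLOR_RGB2BGR))
E
python3 - <<'E'
from h import *
import pickle
s={n:optics.camera(n) for n in('top','scene')}
pickle.dump(s,open('s.pkl','wb'))
for n in s: save(s[n],n+'0.png'); print(n,-np.array(s[n]['R']).T@s[n]['t'],s[n]['fx'])
print(monitor.observe())
E
```

```text
top [ 0.36458489 -0.1859052   0.90063931] 446.3596757390381
scene [-0.08421627  0.62062419  0.83234389] 494.2380250948975
{'t': 0.1, 'joint_pos': array([-1.33212012e+00,  3.59453613e-01,  1.51134646e+00,  2.35559801e-06,
        1.27251756e+00, -1.15094719e-01]), 'joint_velocities': array([-0.00116115, -0.00028543, -0.00104012, -0.00041176,  0.00062553,
        0.00043621]), 'joint_efforts': array([-3.38048812e-04, -5.28651738e+01, -2.79351532e+01, -3.34502820e-04,
        5.01530740e-03,  2.33213449e-06]), 'tcp_pos': array([ 0.20771901, -0.56226925,  0.25551686]), 'tcp_rot': array([-8.60912050e-04,  9.84396210e-01,  1.75964083e-01, -5.21365558e-05]), 'wrist_force': array([-0.04887515, -0.1331189 ,  0.3364399 ]), 'wrist_torque': array([-0.00769637,  0.0038955 ,  0.00520092]), 'gripper_force': 0.0, 'gripper_width': 1.001342628059014}
```

View pics/top0.png

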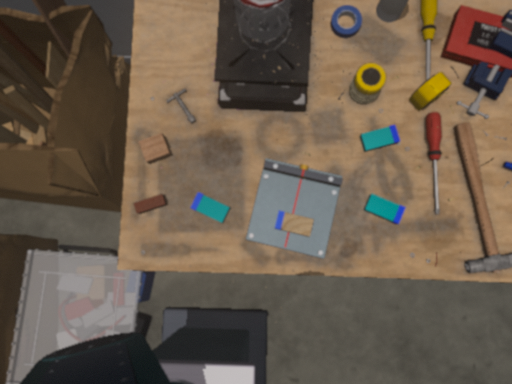

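View pics/scene0.png

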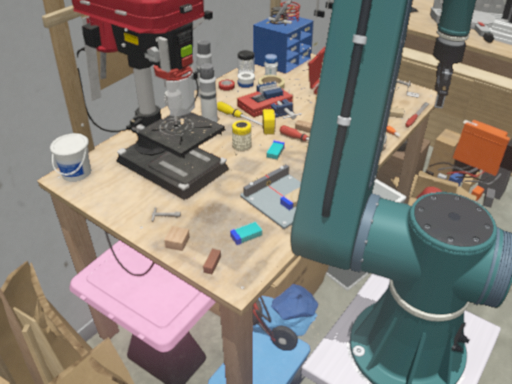

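Top view: the pale block is at about (295,223), on the grey jig, with its blue end to the left at (280,220). The bar runs (267,163)–(340,182), with the red line and bush at (304,168). The dark block is at (150,204).

Candidates: turquoise blocks at (210,207), (380,138) and (385,208), and a brownish plain block at (155,148). None of these is on the jig. Only the block at (295,223) is pale, blue-banded and on the plate.

```bash
cat > m.py <<'E'
from h import *
def block(c,roi,ztop=.032):
    x0,y0,x1,y1=roi; im=c['color']; hsv=cv2.cvtColor(im,cv2.COLOR_RGB2HSV); H,S,V=cv2.split(hsv)
    r=np.zeros(H.shape,np.uint8); r[y0:y1,x0:x1]=1
    def big(m):
        n,l,st,ce=cv2.connectedComponentsWithStats((m&(r>0)).astype(np.uint8))
        return l==1+st[1:,4].argmax()
    blue=big((H>108)&(H<135)&(S>110)); wood=big((H>8)&(H<28)&(S>60)&(V>90))
    ks=[]
    for m in(blue,wood):
        v,u=np.nonzero(m); ks.append(onplane(c,np.c_[u,v],ztop))
    return ks,blue,wood
E
python3 - <<'E'
from m import *
import pickle
c=pickle.load(open('s.pkl','rb'))['top']
(b,w),bm,wm=block(c,(262,200,325,245))
for n,m,k in(('blue',bm,b),('wood',wm,w)): print(n,len(k),k.mean(0).round(4),cv2.minAreaRect(np.float32(k[:,:2]*1000)))
print(cv2.minAreaRect(np.float32(np.r_[b,w][:,:2]*1000)))
H,S,V=cv2.split(cv2.cvtColor(c['color'],cv2.COLOR_RGB2HSV))
red=((H<6)|(H>172))&(S>110)
red[:165]=0;red[255:]=0;red[:,:270]=0;red[:,325:]=0
v,u=np.nonzero(red);p=onplane(c,np.c_[u,v],.012)
print('red',len(u),u.min(),u.max(),v.min(),v.max(),cv2.fitLine(np.float32(p[:,:2]),cv2.DIST_HUBER,0,.01,.01).ravel(),p.min(0),p.max(0))
# bar: dark pixels on z=.042 top
dk=np.zeros(H.shape,np.uint8); dk[155:192,255:350]=(V[155:192,255:350]<80)
n,l,st,ce=cv2.connectedComponentsWithStats(dk);i=1+st[1:,4].argmax();v,u=np.nonzero(l==i)
p=onplane(c,np.c_[u,v],.042);print('bar',len(u),cv2.minAreaRect(np.float32(p[:,:2]*1000)),cv2.boxPoints(cv2.minAreaRect(np.float32(p[:,:2]*1000))))
cr=c['color'][150:265,230:360]; cv2.imwrite('pics/crop0.png',cv2.cvtColor(cv2.resize(cr,None,fx=5,fy=5,interpolation=cv2.INTER_CUBIC),cv2.COLOR_RGB2BGR))
E
```

```text
blue 100 [ 0.4301 -0.1999  0.032 ] ((430.4061279296875, -199.94496154785156), (10.754905700683594, 34.94513702392578), 78.20772552490234)
wood 493 [ 0.4222 -0.2351  0.032 ] ((422.23455810546875, -235.2042694091797), (54.63508224487305, 34.88214111328125), 78.18894958496094)
((423.46197509765625, -228.31825256347656), (69.17204284667969, 35.06950378417969), 76.27477264404297)
red 22 297 304 170 194 [ 0.9722891  -0.23378183  0.5223647  -0.24391274] [ 0.48398994 -0.24825016  0.012     ] [ 0.53313339 -0.23495547  0.012     ]
bar 210 ((514.9257202148438, -241.30856323242188), (149.35047912597656, 5.646175384521484), 77.79705810546875) [[ 496.38196 -313.6998 ]
 [ 501.9005  -314.89325]
 [ 533.4695  -168.91733]
 [ 527.9509  -167.72388]]
```

View pics/crop0.png

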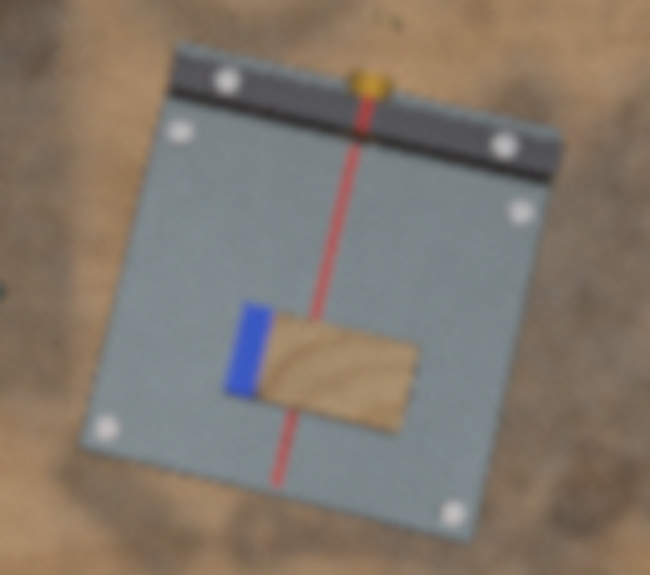

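The crop confirms the target: a pale wooden block on the plate, blue band to the left. The dark strip is the bar's near face, and the red line meets it at about (358,135) in the crop. The measured size of 69×35 mm matches the given one. Bush_mouth ≈ (0.518,−0.243), jig yaw ≈ −12.3°, and the block's y axis is at 77.4°. Next I'll move above the block.

Emit:
{"api": "servo_tool", "payload": {
  "plan": [
    [60,-45,10,0,0,-10.5],
    [120,-90,20,0,0,-21],
    [180,-135,30,0,0,-31.5],
    [240,-180,40,0,0,-42],
    [280,-210,50,0,0,-52]
  ],
  "gripper": 70,
  "squeeze": 30
}}

```text
t: 0.72
tcp_pos: [0.3765, -0.3011, 0.2127]
tcp_rot: [0.0, 0.806, 0.592, 0.0]
wrist_force: [1.7, -0.4, -0.5]
gripper_width: 0.82
gripper_force: 0.0
```

```bash
cat >> h.py <<'E'
from scipy.spatial.transform import Rotation as Rot
def togo(p,yaw):
    "shift (mm) and turn (deg) in tool axes to TCP p with tool pointing down, tool x at yaw deg"
    s=monitor.observe(); R=Rot.from_quat(np.roll(s['tcp_rot'],-1))
    T=Rot.from_euler('z',yaw,degrees=True)*Rot.from_euler('x',180,degrees=True)
    print('t',s['t'],'tcp',s['tcp_pos'].round(4),'F',s['wrist_force'].round(1),'w',round(float(s['gripper_width'])*85.4,1))
    print('go',(R.inv().apply(np.array(p)-s['tcp_pos'])*1000).round(1),(R.inv()*T).as_rotvec(degrees=True).round(2))
E
python3 -c "
from h import *
togo([.4235,-.2283,.2],77.4)
"
```

```text
t 0.725 tcp [ 0.3765 -0.3011  0.2127] F [ 1.7 -0.4 -0.5] w 70.0
go [83.6 23.  12.7] [ 0.02 -0.   -4.82]
```

Emit:
{"api": "servo_tool", "payload": {
  "plan": [
    [46,13,5,0,0,-4.8],
    [46,13,5,0,0,-4.8],
    [46,13,5,0,0,-4.8]
  ]
}}

```text
t: 1.1
tcp_pos: [0.4021, -0.2633, 0.208]
tcp_rot: [-0.0, 0.782, 0.623, -0.0]
wrist_force: [0.7, 0.0, -0.3]
gripper_width: 0.821
gripper_force: 0.0
```

```bash
python3 - <<'E'
from m import *
import pickle
togo([.4235,-.2283,.2],77.4)
c=optics.camera('wrist'); pickle.dump(c,open('w1.pkl','wb')); save(c,'w1.png')
print(-np.array(c['R']).T@c['t'], proj(c,[[.4235,-.2283,.032],[.518,-.243,.012]]))
E
```

```text
t 1.1 tcp [ 0.4021 -0.2633  0.208 ] F [ 0.7  0.  -0.3] w 70.1
go [38.9 13.1  7.9] [-0.02  0.02 -0.31]
[ 0.41876441 -0.19084091  0.32336651] [[267.30724209 140.33829072]
 [359.96285837 131.25830179]]
```

View pics/w1.png

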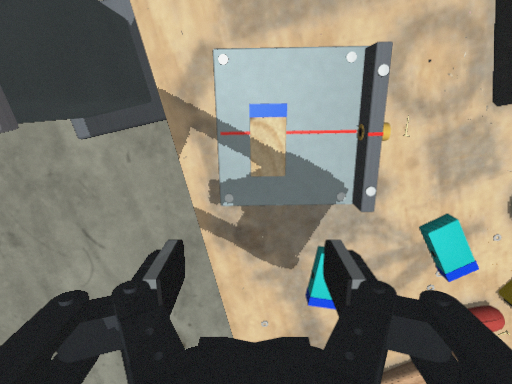

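Wrist view: the block is at (268,140) with the blue band up at (268,110). The red line meets the foot of the bar at about (358,131), and my estimate projects to (360,131), so they agree. I'll refine from this view.

```bash
python3 - <<'E'
from m import *
import pickle
c=pickle.load(open('w1.pkl','rb'))
H,S,V=cv2.split(cv2.cvtColor(c['color'],cv2.COLOR_RGB2HSV))
m=np.zeros(H.shape,np.uint8); r=(slice(90,190),slice(240,300)); m[r]=((S>70)&((H>108)&(H<135)|(H>8)&(H<28)))[r]
m=cv2.morphologyEx(m,cv2.MORPH_OPEN,np.ones((5,5),np.uint8))
v,u=np.nonzero(m);p=onplane(c,np.c_[u,v],.032);print('block',cv2.minAreaRect(np.float32(p[:,:2]*1000)))
red=np.zeros(H.shape,bool);r=(slice(120,145),slice(215,357));red[r]=(((H<6)|(H>174))&(S>120))[r]
v,u=np.nonzero(red);p=onplane(c,np.c_[u,v],.012);f=cv2.fitLine(np.float32(p[:,:2]),cv2.DIST_HUBER,0,.001,.001).ravel();print('red',len(u),f,np.degrees(np.arctan2(f[1],f[0])))
q=[]
for y in range(60,200,10):
    row=V[y,330:385].astype(float); q.append((330+np.argmin(np.diff(cv2.GaussianBlur(row[None],(5,1),0)[0]))+.5,y))
print(q); p=onplane(c,q,.012); g=cv2.fitLine(np.float32(p[:,:2]),cv2.DIST_HUBER,0,.001,.001).ravel();print('foot',g,np.degrees(np.arctan2(g[1],g[0])))
A=np.c_[f[:2],-g[:2]];print('mouth',f[2:]+f[:2]*np.linalg.solve(A,g[2:]-f[2:])[0])
E
```

```text
block ((423.39178466796875, -228.21435546875), (68.8571548461914, 34.90871810913086), 77.15525817871094)
red 280 [ 0.9786019  -0.2057628   0.45371014 -0.22891842] -11.874156
[(np.float64(363.5), 60), (np.float64(363.5), 70), (np.float64(362.5), 80), (np.float64(361.5), 90), (np.float64(360.5), 100), (np.float64(359.5), 110), (np.float64(358.5), 120), (np.float64(356.5), 130), (np.float64(356.5), 140), (np.float64(356.5), 150), (np.float64(355.5), 160), (np.float64(354.5), 170), (np.float64(353.5), 180), (np.float64(352.5), 190)]
foot [ 0.21016575  0.9776658   0.51677495 -0.2378404 ] 77.86793
mouth [ 0.51588273 -0.24199095]
```

Emit:
{"api": "servo_tool", "payload": {
  "plan": [
    [20,6,50,0,0,0],
    [39,13,90,0,0,0],
    [39,13,90,0,0,0],
    [39,13,90,0,0,0]
  ]
}}

```text
t: 1.65
tcp_pos: [0.4238, -0.2296, 0.1189]
tcp_rot: [0.001, 0.783, 0.623, 0.0]
wrist_force: [0.3, 0.9, 0.5]
gripper_width: 0.82
gripper_force: 0.0
```

```bash
python3 -c "
from h import *
togo([.4235,-.2283,.039],77.4)
"
```

```text
t 1.65 tcp [ 0.4238 -0.2296  0.1189] F [0.3 0.9 0.5] w 70.0
go [ 1.2 -0.6 79.9] [ 0.06  0.04 -0.4 ]
```

Emit:
{"api": "servo_tool", "payload": {
  "plan": [
    [1,-0.5,40,0,0,0],
    [1,-0.5,65,0,0,0],
    [1,-0.5,76,0,0,0],
    [1,-0.5,80,0,0,0],
    [1,-0.5,80,0,0,0]
  ]
}}

```text
t: 2.28
tcp_pos: [0.4238, -0.2275, 0.0388]
tcp_rot: [0.001, 0.782, 0.623, 0.0]
wrist_force: [0.5, 0.8, 0.4]
gripper_width: 0.82
gripper_force: 0.0
```

Emit:
{"api": "servo_tool", "payload": {
  "plan": [
    [0,0,0,0,0,0],
    [0,0,0,0,0,0],
    [0,0,0,0,0,0],
    [0,0,0,0,0,0]
  ],
  "gripper": 25,
  "squeeze": 30
}}

```text
t: 2.78
tcp_pos: [0.4237, -0.2271, 0.0387]
tcp_rot: [0.001, 0.782, 0.623, 0.0]
wrist_force: [-0.5, -0.3, 5.8]
gripper_width: 0.403
gripper_force: 29.9
```

Gripped: the opening reads 34.4 mm and the pad force 30 N. Next I'll lift and turn.

Emit:
{"api": "servo_tool", "payload": {
  "plan": [
    [0,0,-12,0,0,0],
    [0,0,-25,0,0,9],
    [0,0,-25,0,0,19],
    [0,0,-25,0,0,29],
    [0,0,-25,0,0,39]
  ]
}}

```text
t: 3.4
tcp_pos: [0.4234, -0.2268, 0.0638]
tcp_rot: [0.0, 0.946, 0.323, 0.0]
wrist_force: [0.5, -0.0, -1.4]
gripper_width: 0.404
gripper_force: 30.6
```

Emit:
{"api": "servo_tool", "payload": {
  "plan": [
    [0,0,0,0,0,10],
    [0,0,0,0,0,20],
    [0,0,0,0,0,30],
    [0,0,0,0,0,40],
    [0,0,0,0,0,50]
  ]
}}

```text
t: 4.03
tcp_pos: [0.4234, -0.2268, 0.0637]
tcp_rot: [0.0, 0.994, -0.107, 0.0]
wrist_force: [-0.7, -0.5, -0.3]
gripper_width: 0.405
gripper_force: 30.6
```

Emit:
{"api": "servo_tool", "payload": {
  "plan": [
    [0,0,0,0,0,0],
    [0,0,0,0,0,0]
  ]
}}

```text
t: 4.28
tcp_pos: [0.4234, -0.2268, 0.0634]
tcp_rot: [0.0, 0.995, -0.102, 0.0]
wrist_force: [0.6, -0.2, -0.6]
gripper_width: 0.406
gripper_force: 30.6
```

```bash
python3 - <<'E'
from m import *
togo([.4808,-.2342,.041],-12.1)
c=optics.camera('wrist'); save(c,'w2.png')
E
```

```text
t 4.275 tcp [ 0.4234 -0.2268  0.0634] F [ 0.6 -0.2 -0.6] w 34.6
go [57.7 -4.4 22.4] [ 0.   -0.01  0.37]
```

View pics/w2.png

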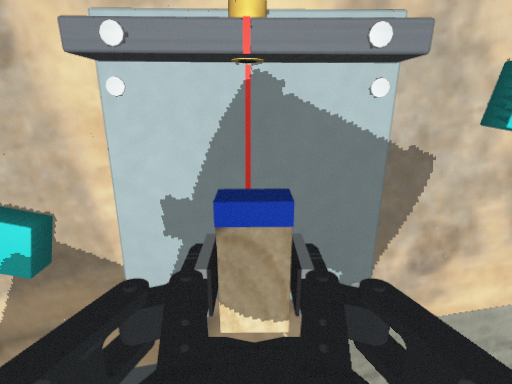

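Wrist view: the block is level in the jaws, with its blue end facing the bar. The top edge is centred at (254,190) and the red line is at x=248, which fits the planned −4.4 mm shift. I'll advance and lower, leaving a gap of about 2 mm.

Emit:
{"api": "servo_tool", "payload": {
  "plan": [
    [25,-2.5,0,0,0,0],
    [45,-4.4,8,0,0,0.4],
    [54,-4.4,16,0,0,0.4],
    [57,-4.4,21,0,0,0.4],
    [57.5,-4.4,24,0,0,0.4]
  ]
}}

```text
t: 4.95
tcp_pos: [0.4797, -0.2339, 0.0387]
tcp_rot: [-0.0, 0.994, -0.107, -0.001]
wrist_force: [-5.5, 3.7, 34.2]
gripper_width: 0.401
gripper_force: 34.9
```

Emit:
{"api": "servo_tool", "payload": {
  "plan": [
    [0,0,0,0,0,0],
    [0,0,0,0,0,0]
  ]
}}

```text
t: 5.2
tcp_pos: [0.4798, -0.2342, 0.0389]
tcp_rot: [-0.0, 0.994, -0.107, -0.0]
wrist_force: [0.5, -0.6, -0.8]
gripper_width: 0.401
gripper_force: 30.5
```

```bash
python3 - <<'E'
from m import *
togo([.4808,-.2342,.039],-12.1)
c=optics.camera('wrist'); save(c,'w3.png')
H,S,V=cv2.split(cv2.cvtColor(c['color'],cv2.COLOR_RGB2HSV))
m=((H>108)&(H<135)&(S>110)).astype(np.uint8)
n,l,st,ce=cv2.connectedComponentsWithStats(m);i=1+st[1:,4].argmax();v,u=np.nonzero(l==i);print(st[i])
p=onplane(c,np.c_[u,v],.0325);J=np.array([[.978,-.21],[.21,.978]])
q=(p[:,:2]-[.5159,-.242])@J.T*1000; print('band in jig frame (mm)',cv2.minAreaRect(np.float32(q)),q.min(0),q.max(0))
E
```

```text
t 5.2 tcp [ 0.4798 -0.2342  0.0389] F [ 0.5 -0.6 -0.8] w 34.2
go [ 1.  -0.2 -0.1] [-0.02  0.05 -0.23]
[ 213  197   82   30 2351]
band in jig frame (mm) ((-8.418615341186523, 0.41715240478515625), (35.14238739013672, 13.410411834716797), 89.86503601074219) [-15.16189041 -17.16125819] [-1.72126872 17.9951821 ]
```

View pics/w3.png

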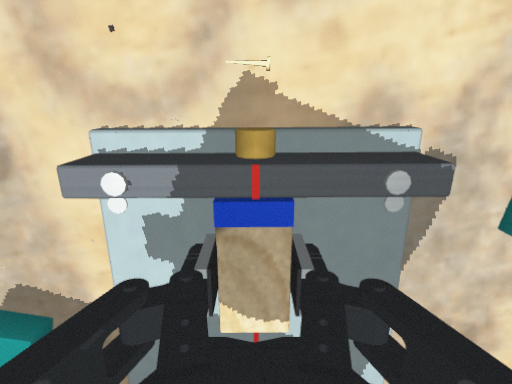

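The block is down and its band reads 1.7 mm from the bar, 0.4 mm off the line and square. In the picture the band at (254,212) lies right under the bar, in line with the red mark at (256,183). I'll release and retreat.

Emit:
{"api": "servo_tool", "payload": {
  "plan": [
    [0,0,0,0,0,0],
    [0,0,0,0,0,0],
    [0,0,0,0,0,0],
    [0,0,0,0,0,0]
  ],
  "gripper": 60
}}

```text
t: 5.75
tcp_pos: [0.4805, -0.2344, 0.039]
tcp_rot: [-0.0, 0.994, -0.107, 0.0]
wrist_force: [-0.1, -0.1, -0.2]
gripper_width: 0.702
gripper_force: 0.0
```

Emit:
{"api": "servo_tool", "payload": {
  "plan": [
    [0,0,-15,0,0,0],
    [0,0,-50,0,0,0],
    [0,0,-100,0,0,0],
    [0,0,-130,0,0,0],
    [0,0,-130,0,0,0]
  ]
}}

```text
t: 6.38
tcp_pos: [0.4822, -0.2355, 0.1726]
tcp_rot: [0.001, 0.994, -0.107, 0.003]
wrist_force: [0.4, 0.1, -0.4]
gripper_width: 0.701
gripper_force: 0.0
```

```bash
python3 - <<'E'
from m import *
togo([.4808,-.2342,.17],-12.1)
c=optics.camera('wrist'); save(c,'w4.png')
H,S,V=cv2.split(cv2.cvtColor(c['color'],cv2.COLOR_RGB2HSV))
o=proj(c,[[.45,-.23,.032]])[0]; print(o)
for nm,m in(('blue',(H>108)&(H<135)&(S>110)),('all',(S>70)&((H>108)&(H<135)|(H>8)&(H<28)))):
    m=cv2.morphologyEx(m.astype(np.uint8),cv2.MORPH_OPEN,np.ones((3,3),np.uint8))
    v,u=np.nonzero(m); p=onplane(c,np.c_[u,v],.032); q=(p[:,:2]-[.5159,-.242])@np.array([[.978,-.21],[.21,.978]]).T*1000
    q=q[(abs(q[:,1])<30)&(q[:,0]>-85)&(q[:,0]<8)]; print(nm,cv2.minAreaRect(np.float32(q)),q.min(0),q.max(0))
E
```

```text
t 6.375 tcp [ 0.4822 -0.2355  0.1726] F [ 0.4  0.1 -0.4] w 59.8
go [-1.7 -0.9  2.6] [ 0.13 -0.35 -0.22]
[255.22615346 223.82904719]
blue ((-8.37501335144043, 0.6426506042480469), (34.95527267456055, 14.02854061126709), 89.8366928100586) [-15.43907236 -16.81492206] [-1.32067255 18.14020972]
all ((-36.74410629272461, 0.7081069946289062), (34.97446823120117, 70.79654693603516), 89.90380096435547) [-72.16236008 -16.81492206] [-1.31850595 18.16092158]
```

View pics/w4.png

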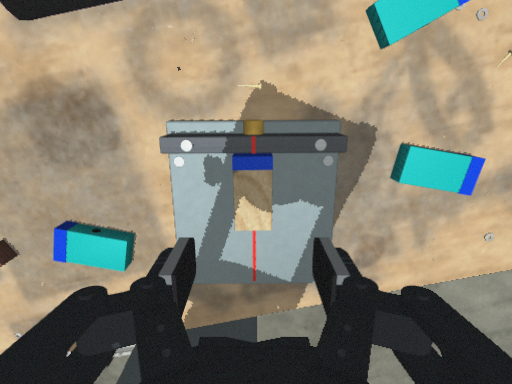

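The block lies flat and free at (253,192). Its blue end is at the bar at (253,160), about 1.3 mm from the face, 0.7 mm off the red line and square. I'm handing it in.

```bash
python3 -c "
from h import *
print(job.finish_job())"
```

```text
the job is handed in; nothing more can be done
None
```

The pale block is turned a quarter turn and released, lying flat and square with its blue end about 1 mm from the bar and under 1 mm off the red line; the job is handed in (no verdict came back), and I never went near the dark block.

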